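# Clear the sauce dish off a push-to-open chopstick box and pop its lid

### The job

An empty sauce dish has been left standing on the lid of one of the two push-to-open chopstick boxes. With your fingertips gently push the dish, without gripping or lifting it, off the lid on to the steel shelf behind that lid, so that it stands wholly on the shelf; then press that same lid down near its front edge and let go, so that it springs ajar. Leave the other box shut and everything else where it stands.

Things in the scene. Friction and masses are not known exactly. Their poses are not given: they have to be found in the camera images.
- box_a: Steel chopstick box fixed to the counter, 260 mm deep (its x), 172 wide (y), 120 tall; origin at the centre of its underside, x from the lid's front edge to the shelf behind it. From x = -130 to 13 mm lies a flat bamboo push-to-open lid, top at 120 mm when shut, hinged along y at x = 15. From x = 17 to 130 mm is a fixed shelf. The sauce dish stands on its lid.
- box_b: The other box, of the same make and sizes, its origin and axes as for box_a; nothing stands on its lid and a jar stands on its shelf. It stays shut.
- lid_a (a joint): Angle (rad) of the lid of box_a, 6 mm thick: 0 shut, negative pressed in, positive open (upwards). Pressed in to -0.03 rad (4.5 mm at the front edge; about 5 N on the thumb mark, more towards the hinge; stop at -0.045) it frees a sprung catch; as the finger rises the lid follows and rests by itself at about 0.6 rad, its front edge about 82 mm above its shut height.
- lid_b (a joint): Angle (rad) of the lid of box_b, the same mechanism; 0 = shut.
- lid_a_press (a point): Middle of the round thumb mark (22 mm across) on top of box_a's lid, 25 mm behind its front edge and half-way across, 135 mm from the hinge; moves with the lid.
- shelf_a (a point): Point on the top face of box_a's empty fixed shelf (118 mm above the counter, 2 mm lower than the lid), half-way across, 53 mm beyond the shelf's near edge. A low rail, 6 mm thick and 9 mm high, runs round the shelf's far side and two ends; there is none towards the lid.
- dish_center (a point): Centre (half-way up) of the loose round empty white sauce dish, open at the top, 68 mm across the rim, 62 mm across the foot, 38 mm tall, about 0.2 kg; it starts upright on box_a's lid.
- jar: Loose amber glass jar with a steel cap, 50 mm across, 75 mm tall, standing on box_b's shelf; origin at the centre of its underside. Leave it.
- bottle: Loose amber sauce bottle, 56 mm across, 170 mm tall, on the counter between the boxes, at the far side; origin at the centre of its underside. Leave it.
- cup: Loose blue ceramic cup, 64 mm across, 75 mm tall, on the counter between the boxes, at the robot's side; origin at the centre of its underside. Leave it.
- steamer: Fixed steel steamer with buns, 220 mm across, 100 mm tall, on the counter at the robot's right; origin at the centre of its underside.

How it is judged:
By the outcome, as a careful person would: the job done as asked, in the order asked, and still so for the second after the job is handed in, with the robot touching nothing.
It also fails if it takes over 45 s, if anything falls off the work surface, if the arm or the gripper's body presses on something with over 40 N, if the wrist force passes 120 N, or if a joint passes its speed limit or range.

### The arm

A 6-joint arm with a two-finger parallel gripper is mounted at the origin on the work surface. World frame = base frame: x ahead of the robot, y to its left, z up, the work surface at z = 0. Lengths are in m, angles in rad, forces in N, time in s.
With the tool pointing down it reaches from about 0.375 to 0.9 m from the base axis. Payload 3.1 kg.
Tool frame: the origin (TCP) lies between the finger pads; the fingertips stand 17 mm ahead of it and the grasp point (between the pads) lies 2 mm behind it (robot.nose_length is the distance from the TCP to the fingertips, in m); z points along the fingers, y is the line along which they close (so a half turn about z gives the same grasp; the last joint's range is limited). The gripper opens to 87 mm and grips with 3 to 60 N. Pads are 19 mm wide; open, the fingers measure 117 mm over their backs; the gripper's body (75 mm by 190 mm) begins 51 mm behind the grasp point.
Start: joints at [-1.492, 0.527, 1.433, -0, 1.181, -0.178], TCP at [0.159, -0.604, 0.201] pointing down, gripper open.
Joint ranges: [-3.08, 3.08], [-0.75, 2.2], [0.22, 2.44], [-1.43, 4.57], [0, 2.65], [-2.85, 2.85]. Speed limits (rad/s): [2.79, 2.79, 3.14, 3.14, 3.14, 3.14].

### API

Orientations are given as a unit quaternion [x, y, z, w].
In Python, from rig import robot, cams gives the robot as it stands.
- The arm moves only by the shell command python3 -m pendant 'ROWS' [FORCE]. ROWS is JSON, a list of rows, each an object with "jaw": the opening, from 0 (shut) to 1 (fully open); "linear": the shift along the tool's x, y, z in cm, a list of three; "twist": the turn about the tool's z in degrees. A call has 1 to 12 rows; each row shifts and turns the commanded pose from where the row before left it, along the tool's axes as they then stand; what a row does not reach is not made up. A row lasts 1/12 s, in which the tool goes at most 41.7 mm and 7.16 degrees, less where a joint would pass 70% of its speed; a pose out of reach is approached as far as the arm can. A call is refused whole if a number of a shift passes 4.17 or a number of a turn 7.16, either way. A call with a gripper value outside its range is refused whole. The fingers move at their own pace and stop on an object; FORCE is the grip in N (left out, the last holds). Time passes only in rows, so rows that do not move let the fingers close. It gives the time, the measured TCP pose, the force, the opening and the grip force at its end, in the units of the state.
- robot.get_obs(): the state, without advancing time (a new reading comes with each control period).
- cams.camera(name): name is "scene" or "top"; returns a dict with "color" (384x512x3 uint8, blue, green, red), "depth" (384x512 float32, m along the optical axis (not along the pixel's ray), 0 where there is no reading), "fov_y" (degrees; the focal length in pixels is half the picture's height over the tangent of half this angle, whatever the lens; pixels are square), "cx", "cy" (the principal point, pixels), "view" (4x4, takes a point from world to camera coordinates). Camera axes: x right, y down, z forward; pixel columns grow to the right and rows downward; lengths in m; the calibration is good to about 2 mm. A picture is of the moment at which its call begins.
- robot.hand_in(): hands the job in; it is judged then, once.
The state is a dict: "time": time; "q": joint angles; "joint_velocities": joint speeds; "joint_torque": joint torques, N m; "position": TCP position; "tool_rot": TCP orientation; "ft_force": force on the tool from outside, world axes, zero at the start; "moment": the same for the moment, N m; "grip_width": finger opening in m; "grip_force": force on a finger pad.
Only numpy, scipy, OpenCV 4.12 (cv2) and the standard library are available. Lean on these libraries where they do the work, as an engineer would, in place of code of your own. Each camera call takes 0.05 s, during which the arm holds its last target. There are 200 camera calls.

## Working session

There is one attempt and no reset: what is moved stays moved. The work goes in short steps, Python scripts to look and compute and a shell command to move; the robot and the scene stay as the last step left them, time stands still between calls to the robot, and variables do not carry over. Pictures are saved under pics/ and viewed, at most 10 in all, crops included, and the job is handed in when it is done.

```bash
mkdir -p pics; cat > h.py <<'E'
import numpy as np, cv2
from rig import robot, cams
def ray(c,u,v,z):
    f=c["color"].shape[0]/2/np.tan(np.radians(c["fov_y"])/2)
    V=np.array(c["view"]);R=V[:3,:3];t=V[:3,3]
    o=-R.T@t; d=R.T@np.array([(u-c["cx"])/f,(v-c["cy"])/f,1])
    return o+d*(z-o[2])/d[2]
def cloud(c):
    f=c["color"].shape[0]/2/np.tan(np.radians(c["fov_y"])/2)
    V=np.array(c["view"]);R=V[:3,:3];t=V[:3,3]
    h,w=c["depth"].shape;u,v=np.meshgrid(np.arange(w),np.arange(h));d=c["depth"]
    P=np.stack([(u-c["cx"])/f*d,(v-c["cy"])/f*d,d],-1)
    return (P-t)@R
E
python3 - <<'E'
from h import *
for n in ("top","scene"):
    c=cams.camera(n); cv2.imwrite(f"pics/{n}0.png",c["color"]); np.save(n+"0.npy",c,allow_pickle=True)
    print(n,np.round(c["view"],3).tolist(),c["fov_y"],(c["depth"]>0).mean())
print(robot.get_obs())
E
```

```text
top [[-0.021, -1.0, -0.017, -0.122], [-0.996, 0.022, -0.086, 0.524], [0.086, 0.015, -0.996, 1.357], [0.0, 0.0, 0.0, 1.0]] 47.97253185220544 0.9959309895833334
scene [[0.681, 0.732, 0.017, -0.248], [0.532, -0.478, -0.699, -0.287], [-0.504, 0.485, -0.715, 1.397], [0.0, 0.0, 0.0, 1.0]] 52.964133363046166 0.9962921142578125
{'time': 0.1, 'q': array([-1.49248449e+00,  5.28400153e-01,  1.43375714e+00,  6.72880732e-07,
        1.18140312e+00, -1.78478234e-01]), 'joint_velocities': array([-6.50621446e-05, -2.09840711e-03, -4.23513141e-03, -1.79136391e-03,
        1.49903547e-03, -4.03531067e-04]), 'joint_torque': array([-4.76105961e-04, -4.40984094e+01, -1.77150249e+01,  6.35548937e-02,
        5.34155779e-02, -4.63462220e-05]), 'position': array([ 0.1587224 , -0.60379195,  0.19995839]), 'tool_rot': array([ 9.91768211e-01,  1.28042364e-01,  4.95659903e-05, -9.82630551e-04]), 'ft_force': array([ 0.1487376 , -1.06506576,  0.34639352]), 'moment': array([0.00877137, 0.06277621, 0.03103618]), 'grip_force': 0.0, 'grip_width': 0.0867634235175297}
```

View pics/top0.png

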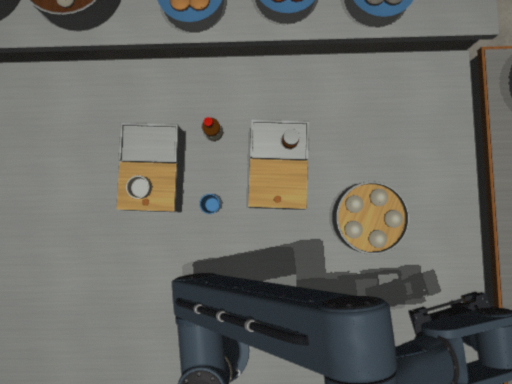

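View pics/scene0.png

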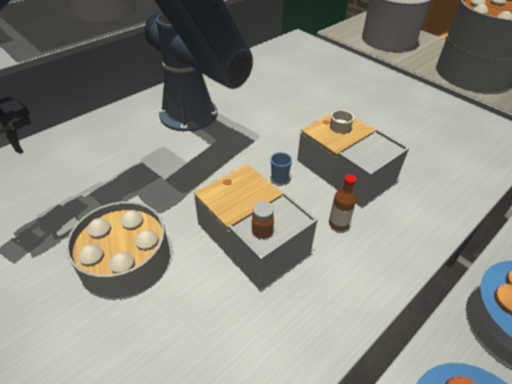

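The top view shows box_a at left (lid cols 117–176, rows 162–211; shelf rows 125–162) with the dish at about (139,187). Box_b is at cols 249–308, with the jar at (290,139). The bottle is at (211,128), the cup at (211,203) and the steamer at (371,217). The scene view agrees: the dish is at (342,121) and box_a's shelf is empty.

```bash
python3 - <<'E'
from h import *
c=np.load("top0.npy",allow_pickle=True).item(); P=cloud(c); z=P[...,2]
u,v=np.meshgrid(np.arange(512),np.arange(384))
def reg(a,b,e,f): return (u>=a)&(u<=b)&(v>=e)&(v<=f)
for n,r in (("a",reg(108,190,115,218)),("b",reg(240,316,112,216))):
    m=(r&(z>.108)&(z<.128)).astype(np.uint8)
    hsv=cv2.cvtColor(c["color"],cv2.COLOR_BGR2HSV)
    bam=m.astype(bool)&(hsv[...,1]>70)
    for k,mm in (("top",m.astype(bool)),("lid",bam)):
        uu,vv=u[mm],v[mm]; pts=np.array([ray(c,a,b,.12)[:2] for a,b in zip(uu,vv)],np.float32)
        rc=cv2.minAreaRect(pts); print(n,k,len(uu),np.round(rc[0],4),np.round(rc[1],4),round(rc[2],2),"z",round(float(np.median(z[mm])),4))
m=reg(120,160,170,205)&(z>.145)
pp=P[m]; print("dish",m.sum(),pp.mean(0),pp.min(0),pp.max(0))
(cx,cy),rad=cv2.minEnclosingCircle(P[m][:,:2].astype(np.float32)); print(cx,cy,rad)
hsv=cv2.cvtColor(c["color"],cv2.COLOR_BGR2HSV)
(cu,cv_),r=cv2.minEnclosingCircle(np.stack([u[m],v[m]],1).astype(np.float32)); print(cu,cv_,r,ray(c,cu,cv_,.158))
# thumb marks
print("mark a",ray(c,145,202,.12),"b",ray(c,277,199,.12))
for n,r in (("cup",reg(198,225,190,216)),("bottle",reg(198,225,112,145))):
    mm=r&(z>.03); print(n,P[mm].mean(0),P[mm].max(0))
E
```

```text
a top 4599 [0.5698 0.1865] [0.1768 0.2614] 86.89 z 0.1195
a lid 2274 [0.5122 0.1883] [0.1741 0.1451] 86.88 z 0.12
b top 4613 [ 0.5693 -0.2048] [0.1727 0.2618] 86.56 z 0.1197
b lid 2773 [ 0.5117 -0.2017] [0.1715 0.1455] 86.71 z 0.1203
dish 154 [0.50415364 0.19856816 0.18766757] [ 0.40202438 -0.15402001  0.14526816] [0.53848312 0.23888756 1.39441366]
0.4601666033267975 0.041737593710422516 0.2043095827102661
135.25999450683594 185.25999450683594 14.498908042907715 [0.51109062 0.210384   0.158     ]
mark a [0.46395056 0.19240539 0.12      ] b [ 0.46429824 -0.19903235  0.12      ]
cup [0.45748223 0.01061719 0.09616616] [0.48651387 0.03875698 1.39441366]
bottle [ 0.67548237 -0.00974611  0.14407248] [0.71530971 0.02599424 1.39441366]
```

```bash
cat >> h.py <<'E'
BC=np.array([.5698,.1872]); YAW=np.radians(-3.1)
X=np.array([np.cos(YAW),np.sin(YAW)]); Y=np.array([-X[1],X[0]])
def box(p): d=np.asarray(p)[:2]-BC; return np.round([d@X*1e3,d@Y*1e3],1)
def world(x,y): return BC+(x*X+y*Y)/1e3
def dish(c,a,b,e,f):
    P=cloud(c);z=P[...,2];m=np.zeros(z.shape,bool);m[e:f,a:b]=True
    m&=(z>.148)&(z<.17)&(c["depth"]>0)&(c["depth"]<3)
    v,u=np.nonzero(m);(cu,cv_),r=cv2.minEnclosingCircle(np.stack([u,v],1).astype(np.float32))
    w=ray(c,cu,cv_,.157);q=P[m]
    (x,y),R=cv2.minEnclosingCircle(q[:,:2].astype(np.float32))
    return m.sum(),(cu,cv_,r),box(w),box((x,y)),R,q[:,2].mean()
def tool(tx,ty):
    "rows needed to reach box point (mm), in tool axes"
    from scipy.spatial.transform import Rotation as Ro
    o=robot.get_obs();R=Ro.from_quat(o["tool_rot"]).as_matrix()
    yaw=np.arctan2(R[1,0],R[0,0]);d=world(tx,ty)-o["position"][:2]
    return dict(cm=np.round(R[:2,:2].T@d*100,2),twist=round(np.degrees(yaw-YAW),2),z=o["position"][2],box=box(o["position"]),F=np.round(o["ft_force"],2),g=o["grip_width"],t=o["time"])
E
python3 - <<'E'
from h import *
c=np.load("top0.npy",allow_pickle=True).item()
print(dish(c,115,165,165,205), box(ray(c,145,202,.12)), box(ray(c,139,187,.158)))
print(tool(-130,15))
E
```

```text
(np.int64(135), (137.0, 187.0, 11.70479965209961), array([-64.7,  14.9]), array([-65.3,  15.1]), 0.034584496170282364, np.float64(0.156433974674641)) [-106.    -0.5] [-64.6   8.8]
{'cm': array([ 47.93, -71.47]), 'twist': np.float64(17.81), 'z': np.float64(0.19995839042772304), 'box': array([-367.7, -812.1]), 'F': array([ 0.15, -1.07,  0.35]), 'g': 0.0867634235175297, 't': 0.1}
```

```bash
python3 -m pendant '[{"jaw":0.46,"linear":[0,0,-2.5],"twist":6},{"jaw":0.46,"linear":[0,0,-2.5],"twist":6},{"jaw":0.46,"linear":[0,0,-2],"twist":5.8},{"jaw":0.46,"linear":[2.4,-3.2,0],"twist":0},{"jaw":0.46,"linear":[2.4,-3.2,0],"twist":0},{"jaw":0.46,"linear":[2.4,-3.2,0],"twist":0},{"jaw":0.46,"linear":[2.4,-3.2,0],"twist":0},{"jaw":0.46,"linear":[2.4,-3.2,0],"twist":0},{"jaw":0.46,"linear":[2.4,-3.2,0],"twist":0},{"jaw":0.46,"linear":[2.4,-3.2,0],"twist":0},{"jaw":0.46,"linear":[2.4,-3.2,0],"twist":0},{"jaw":0.46,"linear":[2.4,-3.2,0],"twist":0}]'
python3 -m pendant '[{"jaw":0.46,"linear":[2.4,-3.2,0],"twist":0},{"jaw":0.46,"linear":[0,-4,0],"twist":0},{"jaw":0.46,"linear":[0,-4,0],"twist":0},{"jaw":0.46,"linear":[0,-4,0],"twist":0},{"jaw":0.46,"linear":[0,-4,0],"twist":0},{"jaw":0.46,"linear":[0,-4,0],"twist":0},{"jaw":0.46,"linear":[0,-4,0],"twist":0},{"jaw":0.46,"linear":[0,-4,0],"twist":0},{"jaw":0.46,"linear":[0,-4,0],"twist":0},{"jaw":0.46,"linear":[0,-4,0],"twist":0},{"jaw":0.46,"linear":[0,-4,0],"twist":0},{"jaw":0.46,"linear":[0,-4,0],"twist":0}]'
python3 - <<'E'
from h import *
print(tool(-127,13))
E
```

```text
time: 1.1
position: [0.3906, -0.3266, 0.2706]
tool_rot: [1.0, -0.027, -0.0, -0.0]
ft_force: [0.9, -0.4, 1.1]
grip_width: 0.0402
grip_force: 0.0
time: 2.1
position: [0.4387, 0.1435, 0.2707]
tool_rot: [1.0, -0.027, -0.0, 0.0]
ft_force: [1.2, -0.7, 0.1]
grip_width: 0.04
grip_force: 0.0
{'cm': array([ 0.16, -6.38]), 'twist': np.float64(0.01), 'z': np.float64(0.27072650714440033), 'box': array([-128.6,  -50.8]), 'F': array([ 1.21, -0.68,  0.07]), 'g': 0.03997425621608532, 't': 2.1}
```

```bash
python3 -m pendant '[{"jaw":0.46,"linear":[0,-3,0],"twist":0},{"jaw":0.46,"linear":[0,0,0],"twist":0},{"jaw":0.46,"linear":[0,0,0],"twist":0},{"jaw":0.46,"linear":[0,0,0],"twist":0}]'
python3 - <<'E'
from h import *
print(tool(-127,13))
c=cams.camera("scene");cv2.imwrite("pics/s1.png",cv2.resize(c["color"][60:240,230:450],None,fx=3,fy=3))
E
```

```text
time: 2.43
position: [0.4405, 0.171, 0.2705]
tool_rot: [1.0, -0.027, -0.001, 0.0]
ft_force: [0.1, -0.8, -0.1]
grip_width: 0.0397
grip_force: 0.0
{'cm': array([ 0.13, -3.62]), 'twist': np.float64(0.05), 'z': np.float64(0.2704760419246207), 'box': array([-128.3,  -23.2]), 'F': array([ 0.08, -0.82, -0.06]), 'g': 0.03974038406239549, 't': 2.4333}
```

View pics/s1.png

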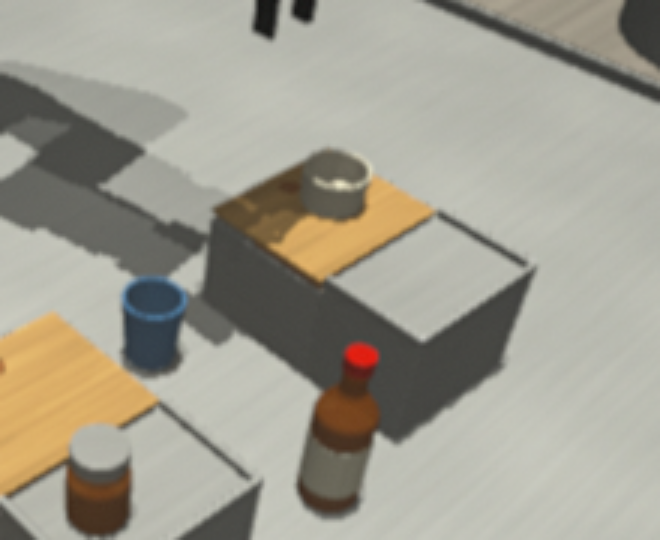

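The crop shows the open fingers at (285,15), in front of and above box_a. The dish is at (337,185) on the lid and the shelf is clear. Next I descend behind the dish.

```bash
python3 -m pendant '[{"jaw":0.46,"linear":[0,-3.6,0],"twist":0},{"jaw":0.46,"linear":[0,0,3],"twist":0},{"jaw":0.46,"linear":[0,0,3],"twist":0},{"jaw":0.46,"linear":[0,0,3],"twist":0},{"jaw":0.46,"linear":[0,0,2],"twist":0},{"jaw":0.46,"linear":[0,0,1],"twist":0},{"jaw":0.46,"linear":[0,0,0],"twist":0},{"jaw":0.46,"linear":[0,0,0],"twist":0},{"jaw":0.46,"linear":[0,0,0],"twist":0}]'
python3 - <<'E'
from h import *
print(tool(-102,13))
E
```

```text
time: 3.23
position: [0.444, 0.2066, 0.1517]
tool_rot: [1.0, -0.028, 0.001, -0.0]
ft_force: [0.1, -0.1, 0.6]
grip_width: 0.04
grip_force: 0.0
{'cm': array([ 2.47, -0.05]), 'twist': np.float64(-0.09), 'z': np.float64(0.15165798941528724), 'box': array([-126.7,   12.6]), 'F': array([ 0.1 , -0.13,  0.61]), 'g': 0.04004295967652732, 't': 3.2333}
```

```bash
python3 -m pendant '[{"jaw":0.46,"linear":[0.8,0,0],"twist":0},{"jaw":0.46,"linear":[0.6,0,0.1],"twist":0},{"jaw":0.46,"linear":[0.6,0,0.1],"twist":0},{"jaw":0.46,"linear":[0.6,0,0],"twist":0},{"jaw":0.46,"linear":[0.6,0,0],"twist":0},{"jaw":0.46,"linear":[0.6,0,0],"twist":0},{"jaw":0.46,"linear":[0.6,0,0],"twist":0},{"jaw":0.46,"linear":[0.6,0,0],"twist":0},{"jaw":0.46,"linear":[0.6,0,0],"twist":0},{"jaw":0.46,"linear":[0.6,0,0],"twist":0},{"jaw":0.46,"linear":[0.4,0,0],"twist":0},{"jaw":0.46,"linear":[0,0,0],"twist":0}]'
python3 - <<'E'
from h import *
print(tool(33,13))
c=cams.camera("scene");cv2.imwrite("pics/s2.png",cv2.resize(c["color"][60:240,230:450],None,fx=3,fy=3))
E
```

```text
time: 4.23
position: [0.5101, 0.2038, 0.1489]
tool_rot: [1.0, -0.027, 0.001, -0.0]
ft_force: [0.7, 0.2, 0.3]
grip_width: 0.0401
grip_force: 0.0
{'cm': array([9.35, 0.03]), 'twist': np.float64(-0.0), 'z': np.float64(0.1488740816245956), 'box': array([-60.5,  13.4]), 'F': array([0.67, 0.25, 0.27]), 'g': 0.04014806497649773, 't': 4.2333}
```

View pics/s2.png

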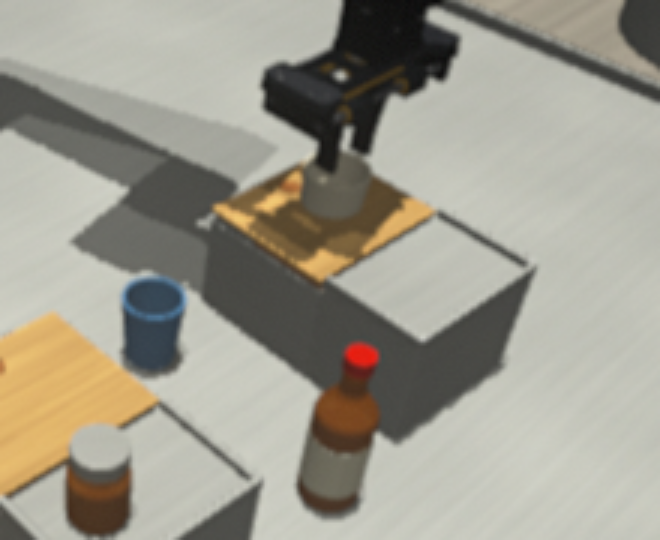

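The dish at (337,187) looks about where it was, with the fingertips at (325,165) and (362,150) just behind it. I'll check both positions before pushing on.

```bash
python3 - <<'E'
from h import *
c=cams.camera("scene")
print("dish c (z=.139)",box(ray(c,342.3,122,.139)),"mark",box(ray(c,327,122,.12)),"front-left corner lid",box(ray(c,300.5,130,.12)),"hinge right",box(ray(c,375,131,.12)),"shelf far",box(ray(c,371,173,.118)),box(ray(c,406,148,.12)))
def proj(p):
    f=192/np.tan(np.radians(c["fov_y"])/2);q=np.array(c["view"])@np.r_[p,1];return np.round([c["cx"]+f*q[0]/q[2],c["cy"]+f*q[1]/q[2]],1)
o=robot.get_obs();p=o["position"]
for dy in (-28,28): print("tip",proj(np.r_[p[:2]+dy/1e3*Y,p[2]-.017]))
P=cloud(c);d=P[100:135,325:362];m=(d[...,2]>.125)&(d[...,2]<.165);q=d[m];print(np.array([box(a) for a in q]).min(0),np.array([box(a) for a in q]).max(0))
t=cams.camera("top");cv2.imwrite("pics/t2.png",cv2.resize(t["color"][100:240,90:240],None,fx=4,fy=4))
cv2.imwrite("pics/s3.png",cv2.resize(c["color"][80:160,290:410],None,fx=6,fy=6,interpolation=cv2.INTER_CUBIC))
E
```

```text
dish c (z=.139) [-57.6  14.7] mark [-102.6    1.3] front-left corner lid [-123.9  -90.4] hinge right [17.6 79.5] shelf far [125.8 -75.1] [123.1  84.1]
tip [334.1 127. ]
tip [346.7 120.1]
[-96.7 -19.9] [-28.8  50.3]
```

View pics/s3.png

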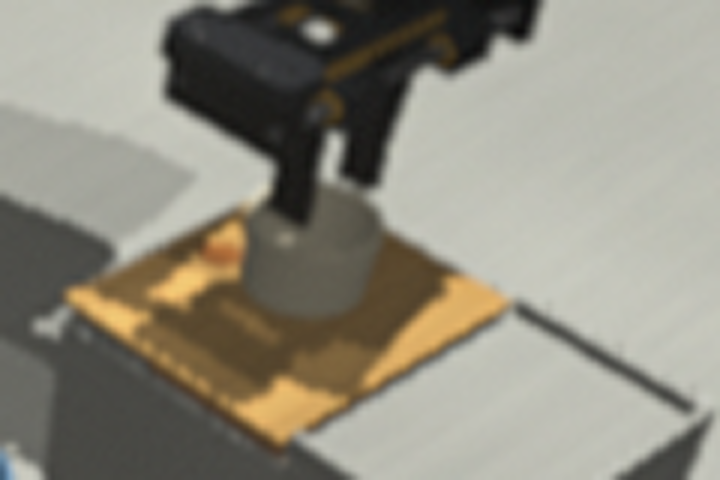

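The crop shows the finger ends at about (295,222) and (360,185), overlapping the dish's far rim. That doesn't fit my numbers, so I'll look from above and at the depth.

View pics/t2.png

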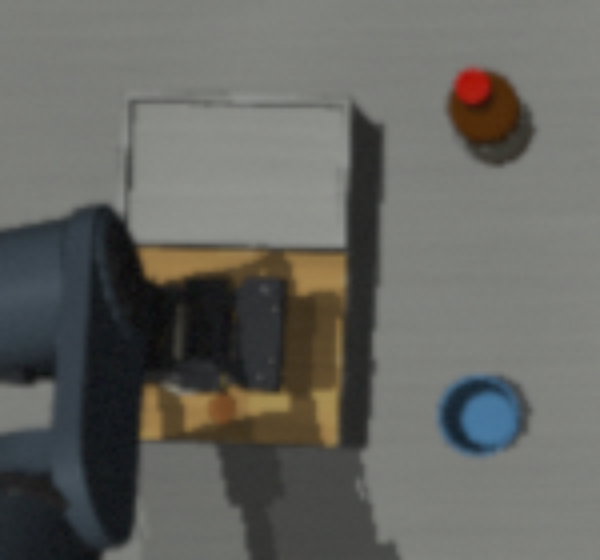

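```bash
python3 - <<'E'
from h import *
c=cams.camera("scene");P=cloud(c)
for a,b in ((336,105),(338,110),(339,114),(339,116),(339,119),(339,122),(350,106),(351,109),(343,126),(343,131)):
    print((a,b),c["color"][b,a],box(P[b,a]),round(float(P[b,a,2]),3))
s=np.load("scene0.npy",allow_pickle=True).item();P=cloud(s)
d=P[100:135,325:362];q=d[(d[...,2]>.150)&(d[...,2]<.165)];w=np.array([box(a) for a in q]);print("initial rim",w.min(0),w.max(0),q[:,2].max())
E
```

```text
(336, 105) [23 27 27] [-27.9 -72.5] 0.247
(338, 110) [23 26 26] [-59.5 -15.4] 0.192
(339, 114) [23 27 26] [-54.5 -14. ] 0.181
(339, 116) [31 35 36] [-52.4 -15. ] 0.175
(339, 119) [ 83  96 100] [-83.   31.3] 0.129
(339, 122) [80 93 96] [-46.7 -17.2] 0.159
(350, 106) [24 28 27] [-55.5  32.8] 0.188
(351, 109) [23 24 25] [-53.1  37.5] 0.177
(343, 126) [80 92 96] [-40.3  -2.9] 0.142
(343, 131) [78 91 94] [-36.2  -3.5] 0.127
initial rim [-96.6 -20.8] [-28.9  47.7] 0.16138056334235956
```

The depth shows the fingertips really end at about z = 0.172, above the dish rim (0.159), where I expected 0.132. The dish hasn't moved. I'll rise, back off and measure the tips in the clear.

```bash
python3 -m pendant '[{"jaw":0.46,"linear":[0,0,-2],"twist":0},{"jaw":0.46,"linear":[-2.2,0,0],"twist":0},{"jaw":0.46,"linear":[-2.2,0,0],"twist":0},{"jaw":0.46,"linear":[-2.6,0,0],"twist":0},{"jaw":0.46,"linear":[0,0,0],"twist":0},{"jaw":0.46,"linear":[0,0,0],"twist":0},{"jaw":0.46,"linear":[0,0,0],"twist":0}]'
python3 - <<'E'
from h import *
print("nose",robot.nose_length, tool(-60,13), np.round(robot.get_obs()["q"],3))
c=cams.camera("scene");P=cloud(c);z=P[...,2]
f=192/np.tan(np.radians(c["fov_y"])/2);o=robot.get_obs();p=o["position"]
for dy in (-28,28):
    q=np.array(c["view"])@np.r_[p[:2]+dy/1e3*Y,p[2]-.017,1];print("pred tip",c["cx"]+f*q[0]/q[2],c["cy"]+f*q[1]/q[2])
dark=(c["color"].max(2)<45)&(c["depth"]>0)&(c["depth"]<3)&(z>.135)
d=P[dark]; b=((d[:,:2]-BC)@np.stack([X,Y],1))*1e3
k=(b[:,0]>-180)&(b[:,0]<-60)&(abs(b[:,1])<110)
for lo in range(13,30): 
    s=k&(d[:,2]>=lo/100)&(d[:,2]<lo/100+.01)
    if s.any(): print(lo,s.sum(),b[s].min(0).round(),b[s].max(0).round())
cv2.imwrite("pics/s4.png",cv2.resize(c["color"][60:160,280:400],None,fx=5,fy=5,interpolation=cv2.INTER_CUBIC))
E
```

```text
time: 5.02
position: [0.4398, 0.2078, 0.1693]
tool_rot: [1.0, -0.027, 0.001, -0.0]
ft_force: [0.1, 0.4, -0.1]
grip_width: 0.0402
grip_force: 0.0
nose 0.017 {'cm': array([7.1 , 0.06]), 'twist': np.float64(0.03), 'z': np.float64(0.1692735820506776), 'box': array([-131. ,   13.6]), 'F': array([ 0.05,  0.38, -0.14]), 'g': 0.04019671403307996, 't': 5.0167} [ 0.211  0.388  1.809 -0.     0.942  1.836]
pred tip 318.15962263603126 110.70901566418881
pred tip 330.8623511075058 104.28248088999442
19 17 [-137.  -16.] [-120.   39.]
20 28 [-139.  -15.] [-120.   37.]
21 26 [-134.  -17.] [-119.   37.]
22 31 [-136.  -18.] [-119.   41.]
23 23 [-131.  -20.] [-117.   40.]
24 25 [-127.  -23.] [-118.   44.]
25 10 [-138.  -24.] [-118.   44.]
26 54 [-162.  -75.] [-92.  97.]
27 175 [-163.  -76.] [-90.  97.]
28 173 [-164.  -81.] [-91.  97.]
29 163 [-160.  -82.] [-92.  99.]
```

View pics/s4.png

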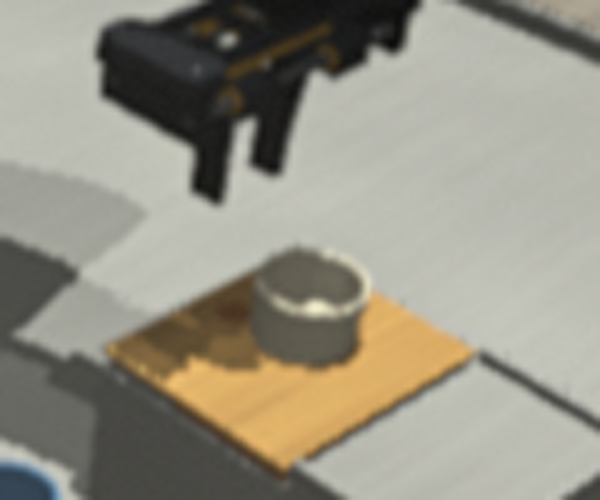

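In this crop the tips are at (208,200) and (268,172), clearly higher than reported. Cloud points put them near z = 0.192 while the reported TCP is 0.169, so the tips sit about 23 mm above the reported TCP, a consistent z offset of about 40 mm. X and y agree. I'll work from the camera height instead and descend another 5.3 cm, checking as I go.

```bash
cat >> h.py <<'E'
def tips():
    c=cams.camera("scene");P=cloud(c)
    dark=(c["color"].max(2)<45)&(c["depth"]>0)&(c["depth"]<3)
    d=P[dark];b=((d[:,:2]-robot.get_obs()["position"][:2])@np.stack([X,Y],1))*1e3
    k=(abs(b[:,0])<20)&(abs(b[:,1])<40)&(d[:,2]>.123)
    return np.sort(d[k,2])[:6].round(4), b[k][np.argsort(d[k,2])[:6]].round()
E
python3 -c "
from h import *
print(tips(),robot.get_obs()['position'])"
python3 -m pendant '[{"jaw":0.46,"linear":[0,0,1.5],"twist":0},{"jaw":0.46,"linear":[0,0,1.5],"twist":0},{"jaw":0.46,"linear":[0,0,1.3],"twist":0},{"jaw":0.46,"linear":[0,0,1],"twist":0},{"jaw":0.46,"linear":[0,0,0],"twist":0},{"jaw":0.46,"linear":[0,0,0],"twist":0}]'
python3 -c "
from h import *
print(tips(),tool(-102,13))"
```

```text
(array([0.1955, 0.1958, 0.196 , 0.1965, 0.1967, 0.1972]), array([[ -1.,  24.],
       [  8.,  27.],
       [ -6., -27.],
       [  5.,  21.],
       [ -2.,  20.],
       [  3., -28.]])) [0.44037554 0.20774677 0.16913328]
time: 5.62
position: [0.4395, 0.2075, 0.1154]
tool_rot: [1.0, -0.027, -0.0, 0.0]
ft_force: [-0.4, 0.2, 0.7]
grip_width: 0.0398
grip_force: 0.0
(array([0.1401, 0.1418, 0.1431, 0.1432, 0.1435, 0.1439]), array([[ -5., -25.],
       [  1.,  22.],
       [ 10.,  21.],
       [ -4.,  22.],
       [  6., -28.],
       [  1., -27.]])) {'cm': array([2.89, 0.04]), 'twist': np.float64(-0.01), 'z': np.float64(0.1159430897002938), 'box': array([-130.9,   13.4]), 'F': array([ 0.45,  0.03, -0.86]), 'g': 0.04002673946367012, 't': 5.6667}
```

```bash
python3 -m pendant '[{"jaw":0.46,"linear":[0.6,0,0.6],"twist":0},{"jaw":0.46,"linear":[0.8,0,0],"twist":0},{"jaw":0.46,"linear":[0.8,0,0],"twist":0},{"jaw":0.46,"linear":[0.6,0,0],"twist":0},{"jaw":0.46,"linear":[0.6,0,0],"twist":0},{"jaw":0.46,"linear":[0.6,0,0],"twist":0},{"jaw":0.46,"linear":[0.6,0,0],"twist":0},{"jaw":0.46,"linear":[0.6,0,0],"twist":0},{"jaw":0.46,"linear":[0.6,0,0],"twist":0},{"jaw":0.46,"linear":[0.6,0,0],"twist":0},{"jaw":0.46,"linear":[0.4,0,0],"twist":0},{"jaw":0.46,"linear":[0,0,0],"twist":0}]'
python3 - <<'E'
from h import *
print(tool(31,13))
c=cams.camera("scene");cv2.imwrite("pics/s5.png",cv2.resize(c["color"][80:200,280:420],None,fx=4,fy=4,interpolation=cv2.INTER_CUBIC))
E
```

```text
time: 6.67
position: [0.5087, 0.2039, 0.1099]
tool_rot: [1.0, -0.027, 0.001, -0.0]
ft_force: [0.2, -0.7, 0.3]
grip_width: 0.04
grip_force: 0.1
{'cm': array([9.29, 0.04]), 'twist': np.float64(-0.0), 'z': np.float64(0.10992249399033308), 'box': array([-61.9,  13.4]), 'F': array([ 0.24, -0.66,  0.26]), 'g': 0.04002135342510821, 't': 6.6667}
```

View pics/s5.png

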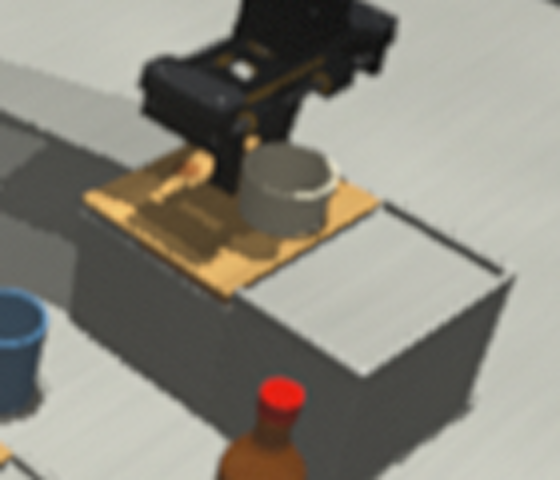

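The dish, now at (288,190), is moving ahead of the fingers towards the shelf and stays upright. I'll continue.

```bash
python3 -m pendant '[{"jaw":0.46,"linear":[0.6,0,0],"twist":0},{"jaw":0.46,"linear":[0.6,0,0],"twist":0},{"jaw":0.46,"linear":[0.6,0,0],"twist":0},{"jaw":0.46,"linear":[0.6,0,0],"twist":0},{"jaw":0.46,"linear":[0.6,0,0],"twist":0},{"jaw":0.46,"linear":[0.6,0,0],"twist":0},{"jaw":0.46,"linear":[0.6,0,0],"twist":0},{"jaw":0.46,"linear":[0.6,0,0],"twist":0},{"jaw":0.46,"linear":[0.6,0,0],"twist":0},{"jaw":0.46,"linear":[0.6,0,0],"twist":0},{"jaw":0.46,"linear":[0.6,0,0],"twist":0},{"jaw":0.46,"linear":[0.6,0,0],"twist":0}]'
python3 -m pendant '[{"jaw":0.46,"linear":[0.6,0,0],"twist":0},{"jaw":0.46,"linear":[0.6,0,0],"twist":0},{"jaw":0.46,"linear":[0.6,0,0],"twist":0},{"jaw":0.46,"linear":[0.4,0,0],"twist":0},{"jaw":0.46,"linear":[0,0,0],"twist":0},{"jaw":0.46,"linear":[0,0,0],"twist":0}]'
python3 - <<'E'
from h import *
print(tool(32,13))
c=cams.camera("scene");cv2.imwrite("pics/s6.png",cv2.resize(c["color"][80:200,280:420],None,fx=4,fy=4,interpolation=cv2.INTER_CUBIC))
print(dish(c,340,400,100,165))
E
```

```text
time: 7.72
position: [0.5793, 0.2, 0.1097]
tool_rot: [1.0, -0.027, -0.0, -0.0]
ft_force: [-1.5, -1.0, -1.0]
grip_width: 0.04
grip_force: 0.8
time: 8.22
position: [0.6009, 0.1988, 0.1098]
tool_rot: [1.0, -0.027, 0.0, 0.0]
ft_force: [-1.5, -0.1, -0.4]
grip_width: 0.0398
grip_force: 0.4
{'cm': array([0.16, 0.03]), 'twist': np.float64(0.01), 'z': np.float64(0.1097855700968649), 'box': array([30.4, 13.3]), 'F': array([-1.47, -0.13, -0.38]), 'g': 0.039768240752113625, 't': 8.2167}
(np.int64(231), (374.0, 138.0, 16.278919219970703), array([62.2,  4.1]), array([59.5,  7.9]), 0.04337228462100029, np.float64(0.15481625421960413))
```

View pics/s6.png

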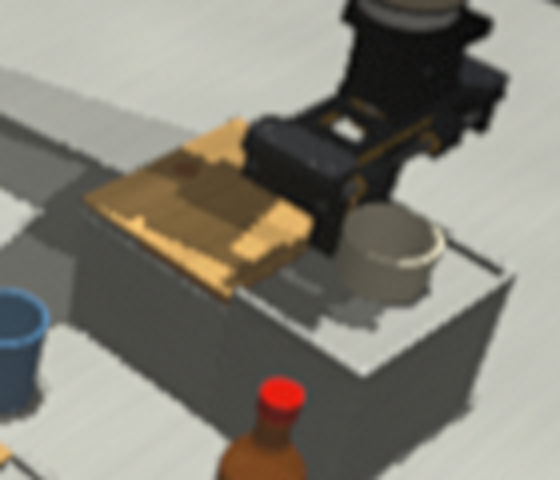

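The dish at (388,252) stands upright on the shelf, past its near edge. Now I'll back off, rise, shut the fingers and go over the thumb mark.

```bash
python3 -m pendant '[{"jaw":0.46,"linear":[-0.6,0,0],"twist":0},{"jaw":0.46,"linear":[-1.5,0,0],"twist":0},{"jaw":0.46,"linear":[-1.8,0,-0.5],"twist":0},{"jaw":0,"linear":[-2,0.3,-1.5],"twist":0},{"jaw":0,"linear":[-2.5,0.3,-1],"twist":0},{"jaw":0,"linear":[-2.5,0.3,0],"twist":0},{"jaw":0,"linear":[-2.4,0.4,0],"twist":0},{"jaw":0,"linear":[0,0,0],"twist":0},{"jaw":0,"linear":[0,0,0],"twist":0},{"jaw":0,"linear":[0,0,0],"twist":0}]'
python3 - <<'E'
from h import *
print(tool(-105,0),tips())
t=cams.camera("top");s=cams.camera("scene")
print("dish scene",dish(s,345,400,105,165))
print("dish top",dish(t,118,175,122,165))
E
```

```text
time: 9.1
position: [0.4683, 0.1933, 0.1405]
tool_rot: [1.0, -0.027, 0.001, -0.0]
ft_force: [0.8, -0.2, 0.6]
grip_width: 0.0035
grip_force: 0.0
{'cm': array([-0.33,  0.06]), 'twist': np.float64(0.03), 'z': np.float64(0.14049113022159526), 'box': array([-101.7,    0.6]), 'F': array([ 0.82, -0.16,  0.58]), 'g': 0.0034801197757140163, 't': 9.1} (array([0.1665, 0.1669, 0.1674, 0.169 , 0.1692, 0.1693]), array([[ 5., -8.],
       [-7., -8.],
       [ 1., -8.],
       [10., -9.],
       [10., -1.],
       [ 8.,  5.]]))
dish scene (np.int64(184), (377.5400085449219, 139.5, 12.550055503845215), array([72.5,  6.4]), array([68.5, 13.4]), 0.03497213497757912, np.float64(0.15382696047157723))
dish top (np.int64(121), (140.0, 142.5, 11.543496131896973), array([65.6, 13.5]), array([65.9, 14.1]), 0.033619172871112823, np.float64(0.15488906745675382))
```

The dish centre is about (67, 14) mm in box axes, so it stands wholly on the shelf inside the rails. Now I'll descend for the press, feeling for contact.

```bash
python3 -m pendant '[{"jaw":0,"linear":[-0.3,0,1.5],"twist":0},{"jaw":0,"linear":[0,0,1],"twist":0},{"jaw":0,"linear":[0,0,0.9],"twist":0},{"jaw":0,"linear":[0,0,0],"twist":0},{"jaw":0,"linear":[0,0,0],"twist":0}]'
python3 -m pendant '[{"jaw":0,"linear":[0,0,0.2],"twist":0},{"jaw":0,"linear":[0,0,0.2],"twist":0},{"jaw":0,"linear":[0,0,0.2],"twist":0},{"jaw":0,"linear":[0,0,0],"twist":0}]'
python3 -c "
from h import *
print(tips(),tool(-105,0))"
```

```text
time: 9.67
position: [0.4644, 0.1932, 0.1053]
tool_rot: [1.0, -0.027, -0.0, 0.0]
ft_force: [0.4, 0.0, -0.4]
grip_width: 0.0005
grip_force: 0.0
time: 10.0
position: [0.4641, 0.1932, 0.0998]
tool_rot: [1.0, -0.027, -0.0, 0.0]
ft_force: [-0.4, 0.2, -0.7]
grip_width: 0.0005
grip_force: 0.0
(array([0.1237, 0.125 , 0.1252, 0.1262, 0.1262, 0.1274]), array([[ 3., -8.],
       [-2., -8.],
       [10.,  6.],
       [ 1., -7.],
       [-6., -8.],
       [10., -8.]])) {'cm': array([0.08, 0.03]), 'twist': np.float64(0.01), 'z': np.float64(0.09988111240520489), 'box': array([-105.8,    0.3]), 'F': array([0.82, 0.56, 0.72]), 'g': 0.0002586623920789317, 't': 10.05}
```

```bash
python3 -m pendant '[{"jaw":0,"linear":[0,0,0.2],"twist":0},{"jaw":0,"linear":[0,0,0.1],"twist":0},{"jaw":0,"linear":[0,0,0],"twist":0}]'
python3 -m pendant '[{"jaw":0,"linear":[0,0,0.2],"twist":0},{"jaw":0,"linear":[0,0,0],"twist":0}]'
python3 -m pendant '[{"jaw":0,"linear":[0,0,0.2],"twist":0},{"jaw":0,"linear":[0,0,0],"twist":0}]'
```

```text
time: 10.3
position: [0.4645, 0.1933, 0.0973]
tool_rot: [1.0, -0.027, 0.0, -0.0]
ft_force: [-0.8, 0.2, 3.7]
grip_width: 0.0002
grip_force: 2.0
time: 10.47
position: [0.4645, 0.1933, 0.0953]
tool_rot: [1.0, -0.027, 0.0, -0.0]
ft_force: [-1.0, 0.3, 4.5]
grip_width: 0.0002
grip_force: 2.6
time: 10.63
position: [0.4645, 0.1933, 0.0935]
tool_rot: [1.0, -0.027, 0.001, -0.0]
ft_force: [-1.5, -0.2, 5.0]
grip_width: 0.0007
grip_force: 2.9
```

```bash
python3 -m pendant '[{"jaw":0,"linear":[0,0,0.1],"twist":0},{"jaw":0,"linear":[0,0,0],"twist":0}]'
python3 -m pendant '[{"jaw":0,"linear":[0,0,-0.6],"twist":0},{"jaw":0,"linear":[0,0,-1],"twist":0},{"jaw":0,"linear":[0,0,-1],"twist":0},{"jaw":0,"linear":[0,0,-1],"twist":0},{"jaw":0,"linear":[0,0,-1],"twist":0},{"jaw":0,"linear":[0,0,-1],"twist":0},{"jaw":0,"linear":[0,0,-1],"twist":0},{"jaw":0,"linear":[0,0,-1.5],"twist":0},{"jaw":0,"linear":[0,0,-1.5],"twist":0},{"jaw":0,"linear":[0,0,-1.5],"twist":0},{"jaw":0,"linear":[0,0,-1.5],"twist":0},{"jaw":0,"linear":[0,0,-1.5],"twist":0}]'
python3 -m pendant '[{"jaw":0,"linear":[0,0,-1.5],"twist":0},{"jaw":0,"linear":[0,0,-1.5],"twist":0},{"jaw":0,"linear":[-1.5,0,-1],"twist":0},{"jaw":0,"linear":[0,0,0],"twist":0},{"jaw":0,"linear":[0,0,0],"twist":0},{"jaw":0,"linear":[0,0,0],"twist":0}]'
python3 - <<'E'
from h import *
print(tips(),tool(-105,0))
c=cams.camera("scene");cv2.imwrite("pics/s7.png",cv2.resize(c["color"][40:260,180:440],None,fx=2.5,fy=2.5,interpolation=cv2.INTER_CUBIC))
print("dish",dish(c,345,400,105,165)); t=cams.camera("top"); print(dish(t,118,175,122,160))
E
```

```text
time: 10.8
position: [0.4645, 0.1934, 0.0933]
tool_rot: [1.0, -0.027, 0.001, -0.0]
ft_force: [-2.5, -0.9, 12.1]
grip_width: 0.0003
grip_force: 6.1
time: 11.8
position: [0.4636, 0.1931, 0.2336]
tool_rot: [1.0, -0.027, -0.0, 0.0]
ft_force: [0.2, -0.7, -0.0]
grip_width: 0.0008
grip_force: 0.0
time: 12.3
position: [0.449, 0.194, 0.2723]
tool_rot: [1.0, -0.027, -0.0, 0.0]
ft_force: [-0.0, 0.5, 0.1]
grip_width: 0.0009
grip_force: 0.0
(array([0.2976, 0.2985, 0.2997, 0.3003, 0.3004, 0.3004]), array([[10.,  4.],
       [-3., -7.],
       [11., -2.],
       [ 6., -9.],
       [ 1., -7.],
       [ 8., -7.]])) {'cm': array([1.59, 0.02]), 'twist': np.float64(0.01), 'z': np.float64(0.27209753604746556), 'box': array([-120.9,    0.2]), 'F': array([-0.45, -0.28, -0.52]), 'g': 0.0002559951113223475, 't': 12.35}
dish (np.int64(485), (367.0, 128.0, 26.627153396606445), array([20.6, 25.7]), array([18.7, 38.6]), 0.09038995206356049, np.float64(0.15679119432353866))
(np.int64(119), (140.0, 143.0, 11.70479965209961), array([64.1, 13.4]), array([66. , 14.2]), 0.034624382853507996, np.float64(0.15447367188533903))
```

View pics/s7.png

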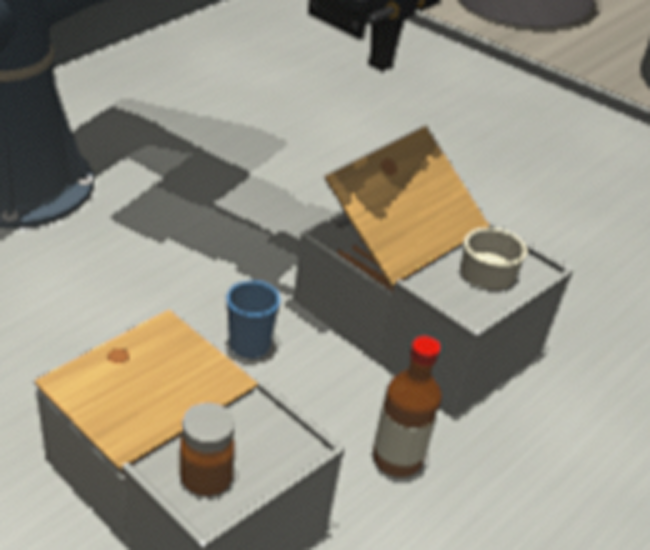

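The picture shows lid_a ajar (front edge from (328,178) to (428,128)) and the dish at (493,260) upright on the shelf. Box_b is shut, the jar, cup and bottle are where they were, and the fingers are clear. I'm handing in.

```bash
python3 -c "
from rig import robot
print(robot.hand_in())"
```

```text
the job is handed in; nothing more can be done
None
```

The dish was pushed onto box_a's shelf and stands upright there, lid_a was then pressed and sprang ajar, box_b is still shut with nothing else moved, and the job is handed in at about 12 s of robot time (no verdict was returned).

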